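# Clear the marker case and hold its lid open

## Task

On the art shop's counter a red pack of markers has been left lying on the lid of the black display case: while the lid stays shut, set the pack down gently (not dropped) so that it lies flat, same side up, inside the white tray, and let go of it. Then use the gripper's fingers to raise the case's lid (it has a steel bar handle in front) and hold it open at 60 degrees from shut, steady, so that a colleague can reach in; the lid falls shut if released, so finish while the gripper is still holding it there. Leave everything else on the counter where it is.

Things in the scene. Friction and masses are not known exactly. Their poses are not given: they have to be found in the camera images.
- case: Black open-topped display case full of upright markers, fixed to the counter: 200 (x) x 240 (y) x 70 mm high. Origin: centre of its underside; z up. Its lid is hinged on the rim at +x (away from the robot) and opens upward from the -x side. The closed lid's flat top is 82 mm above the origin.
- lid (a joint): The case's lid, a red frame with a clear pane, 200 x 240 x 12 mm. Its angle in rad: 0 shut (level), 1.047 at 60 degrees, stop at 1.4. The hinge is free: the lid (about 0.5 kg) falls shut from any angle when it is let go.
- lid_bar (a point): Middle of the bail handle's straight bar: round steel, 10 mm diameter, 120 mm long parallel to the hinge, 50 mm in front of the lid's front edge (open gap between), 250 mm from the hinge axis, 76 mm above the counter when shut. It can be pinched across from above and turns in the grip as the lid swings up. Moves with the lid.
- lid_hinge (a point): Middle of the hinge axis, 76 mm above the counter, on the case; its y axis is the hinge axis.
- red_pack: Red flat pack of markers, loose, 52 (x) x 130 (y) x 23 mm (z), about 0.16 kg, with a white panel and coloured stripes on top. Origin: centre of its underside. Starts lying on the shut lid.
- tray: White open tray, fixed, 200 (x) x 140 (y) x 35 mm high, walls and floor 4 to 5 mm; stands left or right of the case. Origin: centre of its underside.
- tray_in (a point): Centre of the white tray's inner floor; x along its long side.
- blue_pack: Bystander: blue pack of markers, same size as the red one, lying in front of the robot. Origin: centre of underside.
- pen_pot: Bystander: black pot, 84 mm across, with tester markers up to 145 mm high, on the other side of the case from the tray. Origin: centre of underside.
- ink: Bystander: blue ink bottle, 52 mm across, 100 mm high. Origin: centre of underside.
- tape: Bystander: yellow roll of tape, 84 mm across, 25 mm high. Origin: centre of underside.
There are look-alikes about, which are no part of the job. Several things have the shape of the tray; the one meant has the colours described above.

How it is judged:
By the outcome, as a careful person would: the job done as asked, in the order asked, and still so for the second after the job is handed in, while the arm keeps its last pose, push and grip.
It also fails if it takes over 53 s, if anything falls off the work surface, if the arm or the gripper's body presses on something with over 40 N, if the wrist force passes 120 N, or if a joint passes its speed limit or range.

## Robot

A 6-joint arm with a two-finger parallel gripper is mounted at the origin on the work surface. World frame = base frame: x ahead of the robot, y to its left, z up, the work surface at z = 0. Lengths are in m, angles in rad, forces in N, time in s.
With the tool pointing down it reaches from about 0.375 to 0.9 m from the base axis. Payload 3.1 kg.
Tool frame: the origin (TCP) lies midway between the tips of the shut fingers; the grasp point (between the pads) lies 19 mm behind it (manip.grip_depth is the distance from the TCP to the grasp point, in m); z points along the fingers, y is the line along which they close (so a half turn about z gives the same grasp; the last joint's range is limited). The gripper opens to 85 mm and grips with 20 to 120 N. Pads are 22 mm wide; open, the fingers measure 114 mm over their backs; the gripper's body (76 mm by 85 mm) begins 54 mm behind the grasp point. The pads swing forward as they close: fully open they stand 13 mm farther back than shut.
Start: joints at [1.097, 0.527, 1.433, -0, 1.181, -0.178], TCP at [0.182, 0.598, 0.231] pointing down, gripper open.
Joint ranges: [-3.08, 3.08], [-0.75, 2.2], [0.22, 2.44], [-1.43, 4.57], [0, 2.65], [-2.85, 2.85]. Speed limits (rad/s): [2.79, 2.79, 3.14, 3.14, 3.14, 3.14].

## Interface

Orientations are given as a unit quaternion [x, y, z, w].
In Python, from station import telemetry, snapshot, manip gives the robot as it stands. The module is installed in compiled form; this text tells all that it offers.
- The arm moves only by the shell command python3 -m crank 'ROWS' [OPENING] [FORCE]. ROWS is text: rows parted by semicolons, each of 6 numbers parted by spaces: the shift along the tool's x, y, z as a fraction of full scale, then the turn, a rotation vector about the tool's x, y, z as a fraction of full scale. A call has exactly 5 rows; each row shifts and turns the commanded pose from where the row before left it, along the tool's axes as they then stand; what a row does not reach is not made up. Full scale, the value 1, is 4 cm for a shift and 90 degrees for a turn. A row lasts 1/10 s, in which the tool goes at most 50 mm and 8.59 degrees, less where a joint would pass 70% of its speed; a pose out of reach is approached as far as the arm can. A call with a number of a shift or a turn outside -1 to 1 is refused whole. A call with a gripper value outside its range is refused whole. OPENING is the opening, from -1 (shut) to 1 (fully open), set as the call begins (- or left out, the last holds). The fingers move at their own pace and stop on an object; FORCE is the grip in N (left out, the last holds). Time passes only in rows, so rows that do not move let the fingers close, or fill a call up. It gives the time, the measured TCP pose, the force, the opening and the grip force at its end, in the units of the state.
- telemetry.sense(): the state, without advancing time (a new reading comes with each control period).
- snapshot(name): name is "scene" or "top" or "wrist"; returns a dict with "image" (480x640x3 uint8, red, green, blue), "depth" (480x640 float32, m along the optical axis (not along the pixel's ray), 0 where there is no reading), "camera_matrix" (3x3 intrinsics, pixels), "rvec" (rotation vector, rad) and "tvec" (3), from world to camera coordinates, as OpenCV has them. Camera axes: x right, y down, z forward; pixel columns grow to the right and rows downward; lengths in m; the calibration is good to about 2 mm. A picture is of the moment at which its call begins.
- manip.sign_off(): hands the job in; it is judged then, once.
The state is a dict: "t": time; "q": joint angles; "qd": joint speeds; "tau": joint torques, N m; "tcp_pos": TCP position; "tool_rot": TCP orientation; "force": force on the tool from outside, world axes, zero at the start; "ft_torque": the same for the moment, N m; "finger_gap": opening from 0.0 (shut) to 1.0 (fully open); "gripper_force": force on a finger pad.
Only numpy, scipy, OpenCV 4.12 (cv2) and the standard library are available. Lean on these libraries where they do the work, as an engineer would, in place of code of your own. Each camera call takes 0.05 s, during which the arm holds its last target. There are 200 camera calls.

## Working session

There is one attempt and no reset: what is moved stays moved. The work goes in short steps, Python scripts to look and compute and a shell command to move; the robot and the scene stay as the last step left them, time stands still between calls to the robot, and variables do not carry over. Pictures are saved under pics/ and viewed, at most 10 in all, crops included, and the job is handed in when it is done.

```bash
mkdir -p pics; cat > h.py <<'E'
import numpy as np,cv2
from station import telemetry,snapshot,manip
from scipy.spatial.transform import Rotation as R
def snap(n):
    s=snapshot(n); np.savez(f'pics/{n}.npz',**s); return s
def ray(s,u,v,z):
    K=s['camera_matrix'];Rm=cv2.Rodrigues(np.array(s['rvec'],float))[0];t=np.array(s['tvec'],float).ravel()
    c=-Rm.T@t; d=Rm.T@np.linalg.inv(K)@np.array([u,v,1.]); return c+d*(z-c[2])/d[2]
def cloud(s):
    K=s['camera_matrix'];Rm=cv2.Rodrigues(np.array(s['rvec'],float))[0];t=np.array(s['tvec'],float).ravel()
    v,u=np.mgrid[:480,:640];d=s['depth'];p=np.stack([(u-K[0,2])/K[0,0]*d,(v-K[1,2])/K[1,1]*d,d],-1)
    return (p-t)@Rm
E
python3 - <<'E'
from h import *
for n in('top','scene'):
    s=snap(n);cv2.imwrite(f'pics/{n}0.png',s['image'][:,:,::-1])
st=telemetry.sense();print({k:np.round(v,3) for k,v in st.items()},manip.grip_depth)
print(R.from_quat(st['tool_rot']).as_matrix().round(2))
E
```

```text
{'t': np.float64(0.1), 'q': array([ 1.098,  0.528,  1.434,  0.   ,  1.181, -0.178]), 'qd': array([ 0.001, -0.001, -0.001,  0.002,  0.002,  0.001]), 'tau': array([ 0.0000e+00, -4.4331e+01, -1.7859e+01, -0.0000e+00,  4.0000e-03,
       -0.0000e+00]), 'tcp_pos': array([0.181, 0.597, 0.23 ]), 'tool_rot': array([ 0.147,  0.989, -0.001, -0.   ]), 'force': array([-0.395, -0.291, -0.75 ]), 'ft_torque': array([-0.022,  0.049,  0.027]), 'gripper_force': np.float64(0.0), 'finger_gap': np.float64(1.0)} 0.0187
[[-0.96  0.29 -0.  ]
 [ 0.29  0.96 -0.  ]
 [ 0.   -0.   -1.  ]]
```

View pics/top0.png

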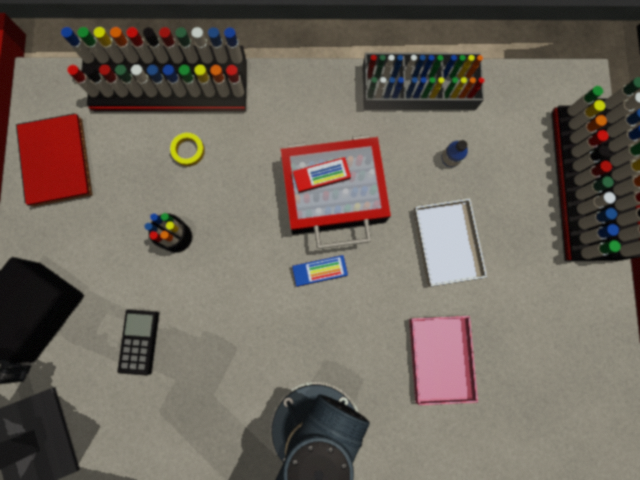

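View pics/scene0.png

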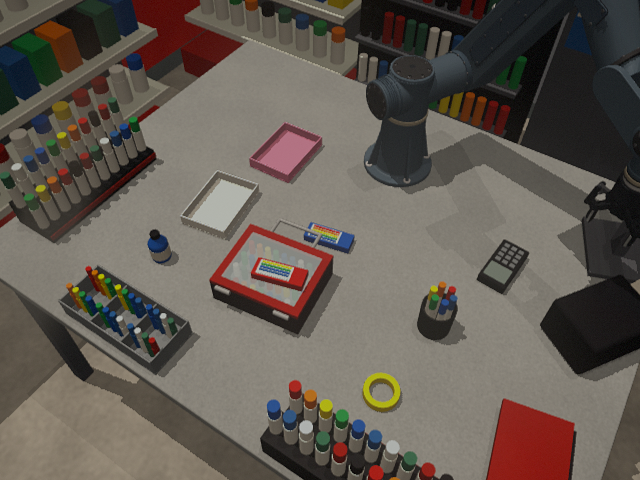

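The top view shows the red pack at (322,173) on the lid, the lid spanning about (282–388, 140–230), its bar at (343,245), the white tray at (449,242) and the blue pack at (320,270), just in front of the bar. The pink tray at (443,360) is a look-alike.

```bash
python3 - <<'E'
from h import *
s=dict(np.load('pics/top.npz'));im=s['image'];hsv=cv2.cvtColor(im,cv2.COLOR_RGB2HSV);C=cloud(s)
H,S,V=[hsv[...,i].astype(int) for i in range(3)]
def box(m,z,name):
    m=m.astype(np.uint8);cs=cv2.findContours(m,cv2.RETR_EXTERNAL,cv2.CHAIN_APPROX_NONE)[0]
    c=max(cs,key=cv2.contourArea).reshape(-1,2)
    w=np.array([ray(s,u,v,z)[:2] for u,v in c],np.float32)
    r=cv2.minAreaRect(w);b=cv2.boxPoints(r)
    e=b[1]-b[0] if np.linalg.norm(b[1]-b[0])>np.linalg.norm(b[2]-b[1]) else b[2]-b[1]
    print(name,'c',np.round(r[0],4),'size',np.round(r[1],4),'long-axis deg',round(np.degrees(np.arctan2(e[1],e[0]))%180,2))
def roi(x0,x1,y0,y1):
    m=np.zeros((480,640),bool);m[y0:y1,x0:x1]=1;return m
z=C[...,2]
red=(S>150)&((H<8)|(H>172))&(V>90)
box(red&roi(270,400,125,240),.082,'lid')
for lo in(.094,.098):
    box((z>lo)&(z<.12)&roi(285,360,150,200),.105,'pack(depth)')
box((z>.025)&(z<.045)&roi(405,495,190,295),.035,'tray depth')
box((V>150)&(S<60)&roi(405,495,190,295),.035,'tray col')
box((S>100)&roi(288,352,252,290)&~((z>.06)),.023,'blue')
print('pack z',np.median(z[170:178,315:330]),'lid z',np.median(z[150:225,284:290]),'tray floor',np.median(z[230:250,440:455]))
# bar
m=(z>.06)&(z<.09)&roi(300,380,232,255);ys,xs=np.nonzero(m);print('bar px',len(xs))
P=C[m];print(P.min(0),P.max(0))
r=cv2.resize(im[120:300,260:500],None,fx=3.3,fy=3.3,interpolation=cv2.INTER_CUBIC)[:590,:795]
cv2.imwrite('pics/crop.png',r[:,:,::-1])
E
```

```text
lid c [ 0.5816 -0.0466] size [0.2    0.2396] long-axis deg 97.43
pack(depth) c [ 0.5944 -0.0147] size [0.0553 0.1304] long-axis deg 105.35
pack(depth) c [ 0.595  -0.0147] size [0.0542 0.13  ] long-axis deg 105.28
tray depth c [ 0.4448 -0.3313] size [0.2002 0.1429] long-axis deg 8.9
tray col c [ 0.4459 -0.3369] size [0.2046 0.1475] long-axis deg 9.01
blue c [ 0.3753 -0.0106] size [0.0512 0.1299] long-axis deg 101.82
pack z 0.10667211339605212 lid z 0.0813827518155335 tray floor 0.004272288306802602
bar px 306
[ 0.42166518 -0.1300117   0.07470142] [0.46067361 0.00071668 0.08603793]
```

View pics/crop.png

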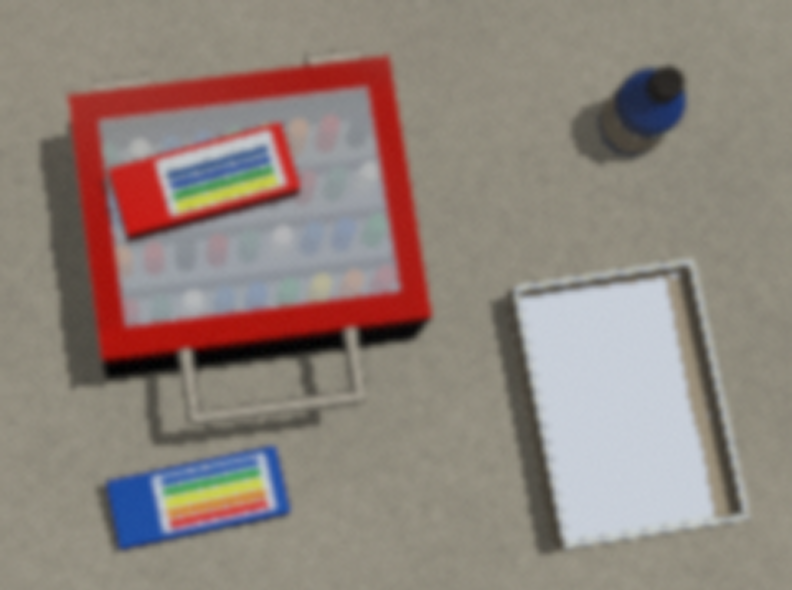

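Measured sizes match the spec: lid 200x240 with yaw 7.4°, pack 52x130 at z 0.105, tray 200x140, and the bar at about (0.433, -0.066). Next I'll move above the pack. Shift is (-14.34, -11.64) units in tool x and y, and the turn is +57.8°.

```bash
cat >> h.py <<'E'
def go(x,y,z,psi,tilt=0):
    "remaining shift in present tool axes (units of 4cm) and turn (units of 90deg); psi=yaw of tool y"
    st=telemetry.sense();T=R.from_quat(st['tool_rot'])
    p=np.radians(psi);Y=np.array([np.cos(p),np.sin(p),0]);Z=np.array([0,0,-1.]);G=R.from_matrix(np.stack([np.cross(Y,Z),Y,Z],1))
    rv=(T.inv()*G).as_rotvec()
    print('t',round(float(st['t']),2),'tcp',np.round(st['tcp_pos'],4),'gap',round(float(st['finger_gap']),3),'gf',round(float(st['gripper_force']),1),'F',np.round(st['force'],1),'q',np.round(st['q'],2))
    print('shift',np.round(T.inv().apply(np.array([x,y,z])-st['tcp_pos'])/.04,3),'turn',np.round(rv/(np.pi/2),4))
E
A="-.717 -.582 0 0 0 0"
python3 -m crank '-.717 -.582 0 0 0 0;-.717 -.582 0 0 0 0;-.717 -.582 0 0 0 0;-.717 -.582 0 0 0 0;-.717 -.582 0 0 0 0' 1 40
python3 -m crank '-.717 -.582 0 0 0 0;-.717 -.582 0 0 0 0;-.717 -.582 0 0 0 0;-.717 -.582 0 0 0 0;-.717 -.582 0 0 0 0'
python3 -m crank '-.717 -.582 0 0 0 0;-.717 -.582 0 0 0 0;-.717 -.582 0 0 0 0;-.717 -.582 0 0 0 0;-.717 -.582 0 0 0 0'
python3 -m crank '-.717 -.582 0 0 0 0;-.717 -.582 0 0 0 0;-.717 -.582 0 0 0 0;-.717 -.582 0 0 0 0;-.717 -.582 0 0 0 0'
python3 -m crank '0 0 0 0 0 .09;0 0 0 0 0 .09;0 0 0 0 0 .09;0 0 0 0 0 .09;0 0 0 0 0 .09'
python3 -m crank '0 0 0 0 0 .09;0 0 0 0 0 .09;0 0 0 0 0 .012;0 0 0 0 0 0;0 0 0 0 0 0'
python3 -c "
from h import *
go(.595,-.0147,.15,15.3)
s=snap('wrist');cv2.imwrite('pics/w1.png',s['image'][:,:,::-1])"
```

```text
t: 0.6
tcp_pos: [0.2853, 0.4435, 0.231]
tool_rot: [0.147, 0.989, -0.0, -0.0]
force: [0.8, -0.1, 0.2]
finger_gap: 0.999
gripper_force: 0.0
t: 1.1
tcp_pos: [0.3887, 0.2905, 0.2311]
tool_rot: [0.147, 0.989, -0.0, -0.0]
force: [-0.1, 0.3, -0.2]
finger_gap: 0.997
gripper_force: 0.0
t: 1.6
tcp_pos: [0.4921, 0.1375, 0.2311]
tool_rot: [0.147, 0.989, -0.0, -0.0]
force: [0.1, 0.3, -0.0]
finger_gap: 0.998
gripper_force: 0.0
t: 2.1
tcp_pos: [0.5954, -0.0155, 0.2308]
tool_rot: [0.147, 0.989, 0.0, -0.001]
force: [0.6, 1.0, -0.0]
finger_gap: 0.999
gripper_force: 0.0
t: 2.6
tcp_pos: [0.5947, -0.0142, 0.2308]
tool_rot: [0.483, 0.876, -0.0, -0.001]
force: [0.1, 0.1, -0.8]
finger_gap: 1.004
gripper_force: 0.0
t: 3.1
tcp_pos: [0.595, -0.0141, 0.2311]
tool_rot: [0.606, 0.796, -0.0, -0.0]
force: [-0.3, 0.1, 0.4]
finger_gap: 0.998
gripper_force: 0.0
t 3.1 tcp [ 0.595  -0.0141  0.2311] gap 0.998 gf 0.0 F [-0.3  0.1  0.4] q [-0.21  0.49  1.51  0.    1.14 -0.48]
shift [-0.014 -0.004  2.028] turn [-0.0002 -0.0001  0.0015]
```

View pics/w1.png

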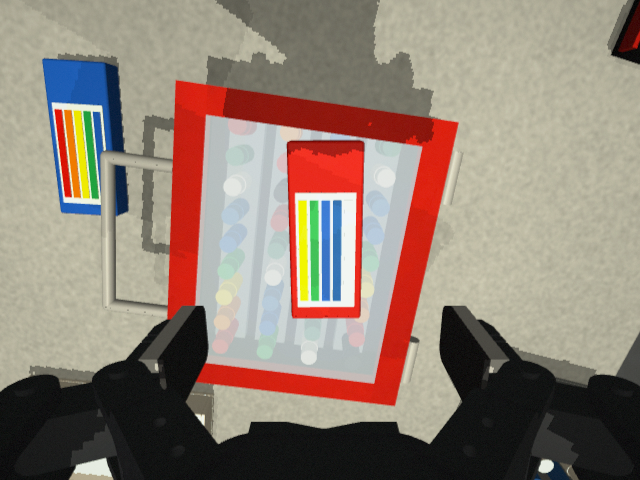

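The wrist view shows the pack upright at (287–364, 140–318), square to the fingers, and the bar at (108,230). I'll check both against this calibration.

```bash
python3 -c "
from h import *
s=dict(np.load('pics/wrist.npz'))
P=[ray(s,u,v,.105) for u,v in((288,142),(363,142),(292,318),(360,317))];print(np.round(P,4),np.mean(P,0).round(4))
B=[ray(s,u,v,.076) for u,v in((109,156),(108,304))];print(np.round(B,4),np.mean(B,0).round(4))
"
```

```text
[[ 0.5546  0.0401  0.105 ]
 [ 0.6026  0.0533  0.105 ]
 [ 0.5887 -0.0837  0.105 ]
 [ 0.6378 -0.0693  0.105 ]] [ 0.5959 -0.0149  0.105 ]
[[ 0.4269 -0.0066  0.076 ]
 [ 0.4407 -0.1267  0.076 ]] [ 0.4338 -0.0667  0.076 ]
```

Both agree within 1 mm. Descend 3.68 units (slowing at the end), grip, then look at the numbers before lifting.

```bash

python3 -m crank '0 0 .7 0 0 0;0 0 .7 0 0 0;0 0 .7 0 0 0;0 0 .6 0 0 0;0 0 .4 0 0 0' >/dev/null
python3 -m crank '0 0 .2 0 0 0;0 0 .2 0 0 0;0 0 .1 0 0 0;0 0 .08 0 0 0;0 0 0 0 0 0'
python3 -m crank '0 0 0 0 0 0;0 0 0 0 0 0;0 0 0 0 0 0;0 0 0 0 0 0;0 0 0 0 0 0' -1 35
python3 -m crank '0 0 0 0 0 0;0 0 0 0 0 0;0 0 0 0 0 0;0 0 0 0 0 0;0 0 0 0 0 0'
python3 -m crank '0 0 0 0 0 0;0 0 0 0 0 0;0 0 0 0 0 0;0 0 0 0 0 0;0 0 0 0 0 0'
```

```text
t: 4.15
tcp_pos: [0.5953, -0.0142, 0.0843]
tool_rot: [0.606, 0.795, 0.0, 0.0]
force: [0.8, -0.3, 0.2]
finger_gap: 1.002
gripper_force: 0.0
t: 4.65
tcp_pos: [0.5956, -0.0142, 0.0849]
tool_rot: [0.606, 0.795, 0.0, 0.001]
force: [-0.9, -0.5, 6.0]
finger_gap: 0.6
gripper_force: 38.1
t: 5.15
tcp_pos: [0.5956, -0.0142, 0.0848]
tool_rot: [0.606, 0.795, 0.0, 0.001]
force: [-1.6, 1.5, 5.9]
finger_gap: 0.598
gripper_force: 38.1
t: 5.65
tcp_pos: [0.5956, -0.0142, 0.0849]
tool_rot: [0.606, 0.795, 0.0, 0.001]
force: [-0.8, -0.2, 5.3]
finger_gap: 0.602
gripper_force: 38.1
```

```bash

python3 -m crank '0 0 -.2 0 0 0;0 0 -.3 0 0 0;0 0 -.5 0 0 0;0 0 -.6 0 0 0;0 0 -.6 0 0 0'
python3 -m crank '0 0 -.2 0 0 0;0 0 0 0 0 0;0 0 0 0 0 0;0 0 0 0 0 0;0 0 0 0 0 0'
python3 -c "
from h import *
go(.445,-.333,.18,-81)"
```

```text
t: 6.15
tcp_pos: [0.5946, -0.014, 0.1731]
tool_rot: [0.607, 0.795, -0.0, -0.0]
force: [0.9, -0.6, -1.7]
finger_gap: 0.599
gripper_force: 37.3
t: 6.65
tcp_pos: [0.5943, -0.014, 0.1788]
tool_rot: [0.606, 0.795, -0.001, -0.001]
force: [-0.8, 0.1, -1.4]
finger_gap: 0.6
gripper_force: 37.4
t 6.65 tcp [ 0.5943 -0.014   0.1788] gap 0.6 gf 37.4 F [-0.8  0.1 -1.4] q [-0.21  0.55  1.56 -0.    1.03 -0.48]
shift [-6.704 -5.708 -0.025] turn [-1.8000e-03  7.0000e-04  1.0703e+00]
```

```bash

python3 -m crank '-.2 -.17 0 0 0 0;-.4 -.34 0 0 0 0;-.5 -.425 0 0 0 0;-.5 -.425 0 0 0 0;-.5 -.425 0 0 0 0' >/dev/null
python3 -m crank '-.5 -.425 0 0 0 0;-.5 -.425 0 0 0 0;-.5 -.425 0 0 0 0;-.5 -.425 0 0 0 0;-.5 -.425 0 0 0 0' >/dev/null
python3 -m crank '-.5 -.425 0 0 0 0;-.5 -.425 0 0 0 0;-.5 -.425 0 0 0 0;-.4 -.35 0 0 0 0;-.2 -.19 0 0 0 0' >/dev/null
python3 -m crank '0 0 0 0 0 .05;0 0 0 0 0 .08;0 0 0 0 0 .08;0 0 0 0 0 .08;0 0 0 0 0 .08' >/dev/null
python3 -m crank '0 0 0 0 0 .08;0 0 0 0 0 .08;0 0 0 0 0 .08;0 0 0 0 0 .08;0 0 0 0 0 .08'  >/dev/null
python3 -m crank '0 0 0 0 0 .08;0 0 0 0 0 .08;0 0 0 0 0 .08;0 0 0 0 0 .06;0 0 0 0 0 0' >/dev/null
python3 -m crank '-.3 0 0 0 0 0;0 0 0 0 0 0;0 0 0 0 0 0;0 0 0 0 0 0;0 0 0 0 0 0' >/dev/null
python3 -c "
from h import *
go(.445,-.333,.007,-81)
s=snap('wrist');cv2.imwrite('pics/w2.png',s['image'][:,:,::-1])"
```

```text
t 10.15 tcp [ 0.4334 -0.3352  0.1802] gap 0.596 gf 37.3 F [-0.1  0.1 -2.4] q [-0.86  0.49  1.68  0.    0.97  0.55]
shift [ 0.294 -0.01   4.33 ] turn [ 0.0002 -0.0002  0.0005]
```

View pics/w2.png

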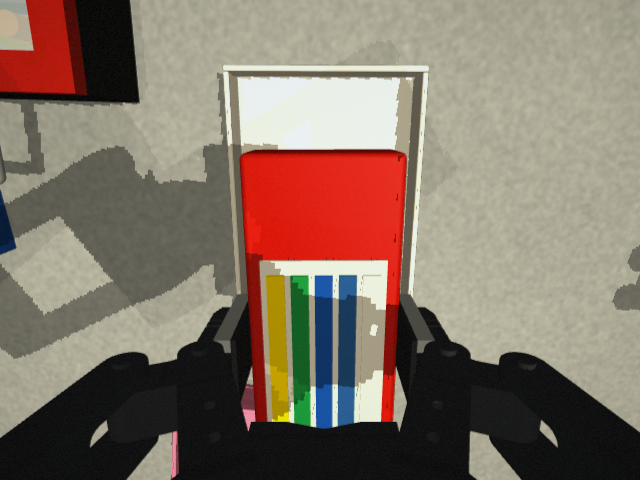

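The pack is in line with the tray's walls (columns 224–428, centre 326; pack centre 324). I'll undo the extra x step and lower to about 3 mm above the floor.

```bash

python3 -m crank '.15 0 .2 0 0 0;.14 0 .4 0 0 0;0 0 .6 0 0 0;0 0 .6 0 0 0;0 0 .6 0 0 0' >/dev/null
python3 -m crank '0 0 .6 0 0 0;0 0 .5 0 0 0;0 0 .4 0 0 0;0 0 .2 0 0 0;0 0 .1 0 0 0'
python3 -m crank '0 0 .03 0 0 0;0 0 .02 0 0 0;0 0 0 0 0 0;0 0 0 0 0 0;0 0 0 0 0 0'
```

```text
t: 11.2
tcp_pos: [0.4448, -0.3329, 0.011]
tool_rot: [0.997, 0.079, -0.0, -0.0]
force: [-0.2, -0.4, -0.9]
finger_gap: 0.599
gripper_force: 37.3
t: 11.7
tcp_pos: [0.4449, -0.3334, 0.0106]
tool_rot: [0.997, 0.079, 0.0, 0.0]
force: [-0.1, 1.1, -1.7]
finger_gap: 0.604
gripper_force: 37.3
```

```bash

python3 -m crank '0 0 .025 0 0 0;0 0 .02 0 0 0;0 0 0 0 0 0;0 0 0 0 0 0;0 0 0 0 0 0'
python3 -m crank '0 0 .02 0 0 0;0 0 .02 0 0 0;0 0 0 0 0 0;0 0 0 0 0 0;0 0 0 0 0 0'
```

```text
t: 12.2
tcp_pos: [0.4447, -0.3332, 0.0083]
tool_rot: [0.997, 0.079, -0.0, -0.0]
force: [-1.0, -0.2, -1.8]
finger_gap: 0.598
gripper_force: 37.3
t: 12.7
tcp_pos: [0.4447, -0.3332, 0.0069]
tool_rot: [0.997, 0.079, 0.0, 0.0]
force: [-0.1, -0.0, 1.6]
finger_gap: 0.6
gripper_force: 37.7
```

Contact: the force went from -1.8 to +1.6 N. Release, then lift.

```bash

python3 -m crank '0 0 0 0 0 0;0 0 0 0 0 0;0 0 0 0 0 0;0 0 0 0 0 0;0 0 0 0 0 0' .65
python3 -m crank '0 0 -.2 0 0 0;0 0 -.4 0 0 0;0 0 -.7 0 0 0;0 0 -.8 0 0 0;0 0 -.8 0 0 0' 
python3 -m crank '0 0 -.7 0 0 0;0 0 -.4 0 0 0;0 0 -.2 0 0 0;0 0 0 0 0 0;0 0 0 0 0 0' 
python3 -c "
from h import *
go(.4335,-.0665,.18,7.43)
s=snap('wrist');cv2.imwrite('pics/w3.png',s['image'][:,:,::-1])"
```

```text
t: 13.2
tcp_pos: [0.4447, -0.3332, 0.0067]
tool_rot: [0.997, 0.079, -0.0, -0.0]
force: [0.1, 0.2, -0.0]
finger_gap: 0.82
gripper_force: 0.0
t: 13.7
tcp_pos: [0.4445, -0.333, 0.1242]
tool_rot: [0.997, 0.079, -0.0, -0.0]
force: [0.4, 0.5, -0.8]
finger_gap: 0.828
gripper_force: 0.0
t: 14.2
tcp_pos: [0.4443, -0.3327, 0.1742]
tool_rot: [0.997, 0.079, -0.0, -0.001]
force: [-1.0, 0.1, -0.4]
finger_gap: 0.825
gripper_force: 0.0
t 14.2 tcp [ 0.4443 -0.3327  0.1742] gap 0.825 gf 0.0 F [-1.   0.1 -0.4] q [-0.84  0.51  1.67  0.    0.97  0.57]
shift [ 0.778 -6.616 -0.139] turn [-9.000e-04 -2.000e-04 -9.822e-01]
```

View pics/w3.png

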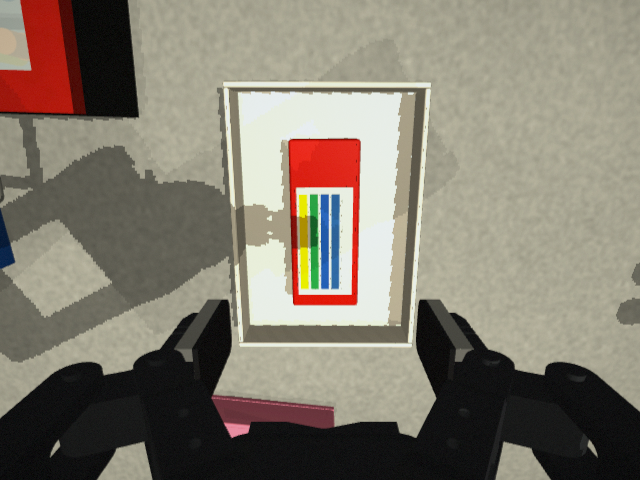

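The pack lies flat, face up, inside the tray (290–360, 138–305). Now to the bar.

```bash

python3 -m crank '0 -.3 0 0 0 0;.1 -.7 0 0 0 0;.1 -.7 0 0 0 0;.1 -.7 0 0 0 0;.1 -.7 0 0 0 0' 0 >/dev/null
python3 -m crank '.1 -.7 0 0 0 0;.1 -.7 0 0 0 0;.1 -.7 0 0 0 0;.08 -.7 0 0 0 0;0 -.7 0 0 0 0' >/dev/null
python3 -m crank '0 0 0 0 0 -.05;0 0 0 0 0 -.09;0 0 0 0 0 -.09;0 0 0 0 0 -.09;0 0 0 0 0 -.09' >/dev/null
python3 -m crank '0 0 0 0 0 -.09;0 0 0 0 0 -.09;0 0 0 0 0 -.09;0 0 0 0 0 -.09;0 0 0 0 0 -.09' >/dev/null
python3 -m crank '0 0 0 0 0 -.09;0 0 0 0 0 -.032;0 0 0 0 0 0;0 0 0 0 0 0;0 0 0 0 0 0' >/dev/null
python3 -c "
from h import *
go(.4335,-.0665,.057,7.43)
s=snap('wrist');cv2.imwrite('pics/w4.png',s['image'][:,:,::-1])"
```

```text
t 16.75 tcp [ 0.4337 -0.0673  0.1744] gap 0.498 gf 0.0 F [-0.5  1.2  0.2] q [-0.41  0.38  1.94  0.    0.82 -0.54]
shift [ 1.800e-02 -1.000e-03  2.936e+00] turn [-0.0005 -0.0003 -0.0006]
```

View pics/w4.png

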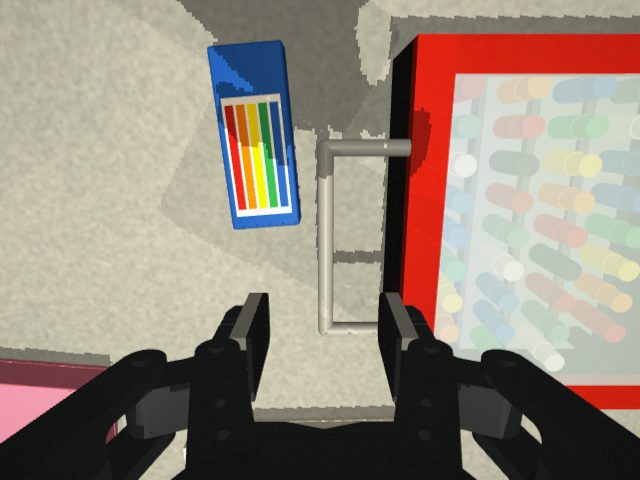

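The bar runs down column 326, midway between the fingers (258 and 395). Descend and pinch.

```bash

python3 -m crank '0 0 .3 0 0 0;0 0 .5 0 0 0;0 0 .6 0 0 0;0 0 .6 0 0 0;0 0 .4 0 0 0' >/dev/null
python3 -m crank '0 0 .25 0 0 0;0 0 .15 0 0 0;0 0 .13 0 0 0;0 0 0 0 0 0;0 0 0 0 0 0'
python3 -m crank '0 0 0 0 0 0;0 0 0 0 0 0;0 0 0 0 0 0;0 0 0 0 0 0;0 0 0 0 0 0' -1 50
python3 -m crank '0 0 0 0 0 0;0 0 0 0 0 0;0 0 0 0 0 0;0 0 0 0 0 0;0 0 0 0 0 0'
```

```text
t: 17.8
tcp_pos: [0.4344, -0.0677, 0.0579]
tool_rot: [0.66, 0.751, 0.0, 0.0]
force: [0.1, 0.4, 0.2]
finger_gap: 0.498
gripper_force: 0.0
t: 18.3
tcp_pos: [0.4348, -0.0677, 0.058]
tool_rot: [0.66, 0.751, 0.0, 0.001]
force: [1.6, 2.0, 5.3]
finger_gap: 0.096
gripper_force: 48.9
t: 18.8
tcp_pos: [0.4348, -0.0677, 0.058]
tool_rot: [0.66, 0.751, 0.0, 0.001]
force: [1.9, 1.4, 5.4]
finger_gap: 0.094
gripper_force: 48.9
```

Pinched. Lift along the arc (radius 0.25 m, 3° per row), first 15°.

```bash

python3 -m crank '0 .009 -.327 0 0 0;0 .026 -.326 0 0 0;0 .043 -.324 0 0 0;0 .06 -.322 0 0 0;0 .076 -.318 0 0 0'
```

```text
t: 19.3
tcp_pos: [0.4428, -0.0666, 0.1223]
tool_rot: [0.66, 0.751, -0.0, 0.0]
force: [3.2, 1.1, -5.3]
finger_gap: 0.097
gripper_force: 48.5
```

```bash

python3 -m crank '0 .093 -.314 0 0 0;0 .109 -.308 0 0 0;0 .125 -.302 0 0 0;0 .141 -.295 0 0 0;0 .156 -.288 0 0 0'
python3 -m crank '0 .171 -.279 0 0 0;0 .185 -.27 0 0 0;0 .199 -.26 0 0 0;0 .213 -.249 0 0 0;0 .225 -.237 0 0 0'
python3 -m crank '0 .237 -.225 0 0 0;0 .249 -.213 0 0 0;0 .26 -.199 0 0 0;0 .27 -.185 0 0 0;0 .279 -.171 0 0 0'
python3 -m crank '0 0 0 0 0 0;0 0 0 0 0 0;0 0 0 0 0 0;0 0 0 0 0 0;0 0 0 0 0 0'
python3 - <<'E'
from h import *
s=snap('scene');a=s['image'];t=snap('top')
cv2.imwrite('pics/s5.png',np.hstack([a[130:430,150:550],t['image'][110:410,240:640]])[:,:,::-1])
st=telemetry.sense();T=R.from_quat(st['tool_rot']).as_matrix();g=st['tcp_pos']-manip.grip_depth*T[:,2]
h=np.array([.6808,-.0337,.076]);u=np.array([.9916,.1293,0]);d=h-g;print('grasp',g,'r',np.hypot(d@u,d[2]),'ang',np.degrees(np.arctan2(-d[2],d@u)))
# lid plane from depth
for n,S in(('scene',s),('top',t)):
    C=cloud(S);hsv=cv2.cvtColor(S['image'],cv2.COLOR_RGB2HSV);red=(hsv[...,1]>150)&((hsv[...,0]<8)|(hsv[...,0]>172))&(hsv[...,2]>60)
    U=(C-h)@u;W=(C-h)@np.array([-.1293,.9916,0])
    m=red&(S['depth']>0)&(abs(W)<.125)&(U<.02)&(U>-.25)&(C[...,2]>.09)
    P=C[m];a,b=(P-h)@u,P[:,2]-.076
    print(n,m.sum(),'pca deg',np.degrees(np.arctan(np.polyfit(b,a,1)[0])),np.percentile(b,[1,99]))
    q=P-np.median(P,0)
    for _ in range(6):
        w,v=np.linalg.eigh(q.T@q);n_=v[:,0]*np.sign(v[2,0]);dd=q@n_;q=q[abs(dd)<max(.004,1.5*dd.std())];q=q-q.mean(0)
    print(' normal',n_.round(3),'tilt',np.degrees(np.arccos(n_[2])),len(q),dd.std())
E
```

```text
t: 19.8
tcp_pos: [0.4661, -0.0635, 0.1821]
tool_rot: [0.66, 0.752, -0.001, -0.001]
force: [0.7, -2.0, -5.5]
finger_gap: 0.096
gripper_force: 48.5
t: 20.3
tcp_pos: [0.5029, -0.0587, 0.2335]
tool_rot: [0.659, 0.752, -0.004, -0.003]
force: [-5.7, -4.0, 0.9]
finger_gap: 0.093
gripper_force: 48.7
t: 20.8
tcp_pos: [0.5531, -0.0522, 0.2748]
tool_rot: [0.66, 0.752, -0.005, -0.004]
force: [-11.5, -2.6, 13.2]
finger_gap: 0.091
gripper_force: 50.9
t: 21.3
tcp_pos: [0.5539, -0.0521, 0.2753]
tool_rot: [0.66, 0.752, -0.004, -0.003]
force: [-10.7, -1.8, 15.2]
finger_gap: 0.09
gripper_force: 51.0
grasp [ 0.55405728 -0.05209022  0.29399444] r 0.2528238473101689 ang 59.5688501170384
scene 2244 pca deg -31.34664057567686 [0.01448862 0.17621279]
 normal [0.849 0.108 0.518] tilt 58.809981691153226 1926 0.001701090350040402
top 173 pca deg -32.740097136373656 [0.02473191 0.17543037]
 normal [0.844 0.107 0.526] tilt 58.260068299171145 112 0.0012861032310740028
```

View pics/s5.png

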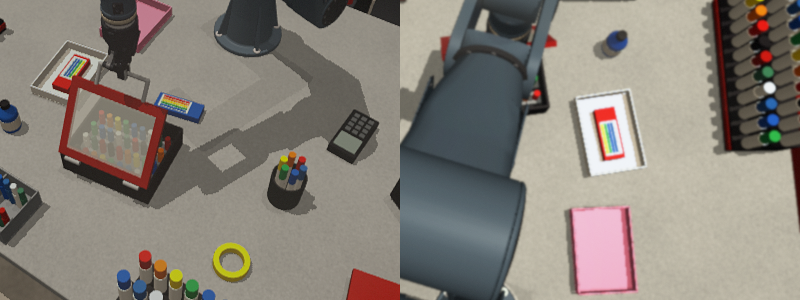

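The lid is up, held by the bar, at about 59° by depth. There is a ~18 N radial push towards the hinge. Correct by +1° tangentially and 2 mm outward.

```bash

python3 -m crank '0 .02 -.03 0 0 0;0 .025 -.034 0 0 0;0 .025 -.034 0 0 0;0 0 0 0 0 0;0 0 0 0 0 0'
python3 -m crank '0 0 0 0 0 0;0 0 0 0 0 0;0 0 0 0 0 0;0 0 0 0 0 0;0 0 0 0 0 0'
cat > m.py <<'E'
from h import *
st=telemetry.sense();T=R.from_quat(st['tool_rot']).as_matrix();g=st['tcp_pos']-manip.grip_depth*T[:,2]
h=np.array([.6808,-.0337,.076]);u=np.array([.9916,.1293,0]);d=h-g;print('r',np.hypot(d@u,d[2]),'ang',np.degrees(np.arctan2(-d[2],d@u)))
S=snap('scene');C=cloud(S);hsv=cv2.cvtColor(S['image'],cv2.COLOR_RGB2HSV);red=(hsv[...,1]>150)&((hsv[...,0]<8)|(hsv[...,0]>172))&(hsv[...,2]>60)
U=(C-h)@u;W=(C-h)@np.array([-.1293,.9916,0])
m=red&(S['depth']>0)&(abs(W)<.125)&(U<.02)&(U>-.25)&(C[...,2]>.09)
q=C[m]
for _ in range(8):
    c=q.mean(0);w,v=np.linalg.eigh((q-c).T@(q-c));n=v[:,0]*np.sign(v[2,0]);dd=(q-c)@n;q=q[abs(dd)<max(.003,2*dd.std())]
print('n',n.round(3),'tilt',np.degrees(np.arccos(n[2])),len(q),dd.std(),'hinge-to-plane offset (6mm expected)',(c-h)@n)
# point-based: line from the hinge axis to the plane's upper part, 6 mm offset
k=q[(q[:,2]>.2)]-h;r=np.hypot(k@u,k[:,2]);print('geom ang',np.median(np.degrees(np.arctan2(k[:,2],-(k@u))-np.arcsin(.006/r))))
E
python3 m.py
```

```text
t: 21.9
tcp_pos: [0.5582, -0.0516, 0.2779]
tool_rot: [0.66, 0.751, -0.002, -0.002]
force: [-5.4, -1.5, 6.0]
finger_gap: 0.094
gripper_force: 50.1
t: 22.4
tcp_pos: [0.5581, -0.0515, 0.2779]
tool_rot: [0.66, 0.751, -0.002, -0.002]
force: [-5.6, -2.3, 6.7]
finger_gap: 0.096
gripper_force: 50.1
r 0.25295496744156687 ang 60.69550302911588
n [0.856 0.109 0.505] tilt 59.67896574629957 1850 0.0015794967741907962 hinge-to-plane offset (6mm expected) 0.008699581719595721
geom ang 60.528352575003495
```

The estimates bracket 60° (plane fit 59.7°, geometry 60.5°, arm 60.7°), and the reading is steady with low force. Handing in.

```bash
python3 -c "
from station import manip
print(manip.sign_off())"
```

```text
the job is handed in; nothing more can be done
None
```

The red pack lies flat, face up, in the white tray, and the gripper is holding the lid steady at about 60° (estimates 59.7° to 60.7°); I handed the job in at about 22.5 s, and no verdict was shown.

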